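# Snap the retaining clip into the axle groove

## Task

Take the orange-tabbed spring clip out of its wooden holder and push it, open side first, from above onto the groove near the free end of the roller axle until it snaps fully home, then let go of it. The axle may stick out of its bracket more or less, so feel for the groove with light pressure, and never press the clip on the bracket or axle with more than about 30 N. Do not drop the clip on the bench, and leave the tools and other things lying about where they are.

Things in the scene. Friction and masses are not known exactly. Their poses are not given: they have to be found in the camera images.
- clip_tab (a point): Centre of the orange upright tab of the loose spring clip (about 55 g); grasp it here. Tab 24 x 12 x 44 mm (the clip's x, y, z). Clip axes: x from arm to arm, y through its thickness (lies along the axle once fitted), z up from the open mouth to the tab; a half turn about z changes nothing. It starts standing loosely in the holder's slot, tab up; lift it straight up at least 40 mm.
- clip_bore (a point): Centre of the clip's bore, 40 mm below clip_tab along the clip's z, same axes; on the axle's centre line once home. The bridge (34 mm wide, 7 mm thick) spans 9.5 to 18 mm above it; the arms reach 11 mm below it. Over the groove the toes first touch with this point 16.5 mm above the axle's centre line; on the thick shaft it stays about 22.5 mm above: then lift and move along.
- clip_arm_a (a joint): Spread of the clip's arm on its +x side (rad, 0 unloaded, stop at 0.26), a stiff spring hinge 16 mm from the mid-plane and 13 mm above the bore centre. Each arm is 7 mm thick, and ends in a round toe, 3 mm radius, centred 8.2 mm from the mid-plane and 7.7 mm below the bore centre. In a snap the push rises to 10 to 15 N, then drops as the toes pass the core's widest part.
- clip_arm_b (a joint): The same for the arm on the clip's -x side. While snapping over the groove core both arms spread to about 0.17; home in the groove they read about 0.01.
- clip_holder: Pine block 80 x 60 x 34 mm (x, y, z), fixed to the bench; origin at the centre of its underside. A slot 41 x 10 mm, 24 mm deep, in the middle of its top holds the clip, whose x runs along the block's x.
- bracket: Roller bracket fixed to the bench: plywood base 80 x 160 x 12 mm (x, y, z), two blue ears up to 76 mm high, a black rubber roller (35 mm thick) between them; origin at the centre of the base's underside. A steel axle lies along its y, 60 mm above the bench; its free end sticks out towards -y beyond the near ear, whose outer face is at y = +10 mm.
- axle_line (a point): Point on the axle's centre line, 40 mm out from the near ear's face, bracket's axes (+y towards the ears). The groove's centre lies up to 20 mm to either side of it along y: unknown, as the axle is clamped at another depth each time. Shaft 28 mm thick; groove core 18 mm thick, 10 mm wide, square walls; then an 11 mm end collar. Between groove and ear there is plain shaft.
- torch: Bystander: dark grey torch, 39 x 142 x 39 mm, lying on the bench; leave it alone.
- battery_pack: Bystander: black tool battery, 62 x 75 x 60 mm; leave it alone.
- offcut_1: Bystander: flat pine offcut, 45 x 140 x 19 mm; leave it alone.
- marker: Bystander: white and blue felt marker, 17 x 134 x 17 mm; leave it alone.
- pliers: Bystander: red-handled pliers, 52 x 188 x 13 mm; leave them alone.

How it is judged:
On the way, in this order (a step that is already met when the one before it is completed fails the run):
1. the clip has been lifted out of the holder's slot (z of clip_bore in the frame of clip_holder above 0.055 m), for 0.1 s.
2. the clip has snapped home round the groove (z of clip_bore in the frame of axle_line between -0.0025 and 0.0025 m and x of clip_bore in the frame of axle_line between -0.0025 and 0.0025 m and y of clip_bore in the frame of axle_line between -0.025 and 0.025 m and angle between the y axis of clip_bore and the y axis of axle_line, either way round below 0.3 rad and contact force between clip and bracket above 1.2 N), for 0.2 s.
At the end, for the whole second after the job is handed in: The clip sits in the axle groove, released, at rest: bore centre within 2.5 mm of the axle's centre line (across and in height), at most 25 mm from axle_line along the axle, its y within 0.3 rad of the axle, and gripping it (contact forces over 1.2 N, as a snapped-on clip has) (all of step 2 and contact force between the fingers and clip below 0.1 N and linear speed of clip below 0.02 m/s); the robot touches nothing.
It fails at once if the clip is pressed on the bracket or its axle too hard (its contact forces add up to more than 40 N, some 32 N of plain downward push) (contact force between clip and bracket above 40 N).
It fails at once if the clip is dropped on the bench (height (world z) of clip_bore below 0.014 m).
It fails at once if a bystander is moved by more than 25 mm (distance of any of torch, battery_pack, offcut_1, marker, pliers from where it was at the start of the episode above 0.025 m).
It also fails if it takes over 67 s, if anything falls off the work surface, if the arm or the gripper's body presses on something with over 40 N, if the wrist force passes 120 N, or if a joint passes its speed limit or range.

## Robot

A 7-joint arm with a two-finger parallel gripper is mounted at the origin on a cart in front of the work surface, level with it; the furniture and walls round the work are solid. World frame = base frame: x ahead of the robot, y to its left, z up, the work surface at z = 0. Lengths are in m, angles in rad, forces in N, time in s.
With the tool pointing down it reaches from about 0.425 to 0.875 m from the base axis. Payload 4.7 kg.
Tool frame: the origin (TCP) lies at the very end of the fingers, on their centre line; the grasp point (between the pads) lies 19 mm behind it; z points along the fingers, y is the line along which they close (so a half turn about z gives the same grasp; the last joint's range is limited). The gripper opens to 87 mm and grips with 3 to 60 N. Pads are 19 mm wide; open, the fingers measure 117 mm over their backs; the gripper's body (75 mm by 190 mm) begins 51 mm behind the grasp point.
Start: joints at [1.196, 0.321, -0.07, 1.45, 0.023, 1.371, -0.057], TCP at [0.246, -0.602, 0.223] pointing down, gripper open.
Joint ranges: [-2.86, 2.86], [-0.3, 2.09], [-1.38, 1.24], [0.06, 2.45], [-1.56, 4.7], [0.09, 2.05], [-2.69, 2.69]. Speed limits (rad/s): [2.57, 2.57, 3.14, 3.14, 3.14, 3.14, 3.14].

## Interface

Orientations are given as a rotation vector (axis times angle).
In Python, from bench import ctrl, get_image, job gives the robot as it stands.
- The arm moves only by the shell command python3 -m crank 'ROWS' [FORCE]. ROWS is JSON, a list that holds one entry, the list of rows, each a list of 5 numbers: the shift along the tool's x, y, z in mm, then the turn about the tool's z in rad, then the closure, from -1 (fully open) to 1 (shut), so that 0 is half open. A call has 1 to 10 rows; each row shifts and turns the commanded pose from where the row before left it, along the tool's axes as they then stand; what a row does not reach is not made up. A row lasts 1/12 s, in which the tool goes at most 41.7 mm and 7.16 degrees, less where a joint would pass 70% of its speed; a pose out of reach is approached as far as the arm can. A call with a gripper value outside its range is refused whole. The fingers move at their own pace and stop on an object; FORCE is the grip in N (left out, the last holds). Time passes only in rows, so rows that do not move let the fingers close. It gives the time, the measured TCP pose, the force, the opening and the grip force at its end, in the units of the state.
- ctrl.get_state(): the state, without advancing time (a new reading comes with each control period).
- get_image(name): name is "scene" or "top" or "wrist"; returns a dict with "pixels" (420x560x3 uint8, red, green, blue), "fx", "fy", "cx", "cy" (pixels), "T" (4x4, takes a point from camera to world coordinates); the wrist camera has in their place "T_tool_cam" (4x4, takes a point from camera to tool coordinates, whose origin is the TCP and whose axes are the flange's). Camera axes: x right, y down, z forward; pixel columns grow to the right and rows downward; lengths in m; the calibration is good to about 2 mm. A picture is of the moment at which its call begins: read the wrist's pose just before it. There is no depth.
- job.close_job(): hands the job in; it is judged then, once.
The state is a dict: "time": time; "joint_positions": joint angles; "qd": joint speeds; "joint_torque": joint torques, N m; "position": TCP position; "tool_rot": TCP orientation; "ft_force": force on the tool from outside, world axes, zero at the start; "torque": the same for the moment, N m; "grip_width": opening from 0.0 (shut) to 1.0 (fully open); "grip_force": force on a finger pad.
Only numpy, scipy, OpenCV 4.12 (cv2) and the standard library are available. Lean on these libraries where they do the work, as an engineer would, in place of code of your own. Each camera call takes 0.05 s, during which the arm holds its last target. There are 200 camera calls.

## Working session

There is one attempt and no reset: what is moved stays moved. The work goes in short steps, Python scripts to look and compute and a shell command to move; the robot and the scene stay as the last step left them, time stands still between calls to the robot, and variables do not carry over. Pictures are saved under pics/ and viewed, at most 10 in all, crops included, and the job is handed in when it is done.

```bash
mkdir -p pics; ls
cat > h.py <<'E'
import numpy as np, cv2
from scipy.spatial.transform import Rotation as R
from bench import ctrl, get_image, job
def snap(n,f):
    s=ctrl.get_state(); im=get_image(n)
    cv2.imwrite('pics/'+f+'.png',im['pixels'][:,:,::-1])
    if 'T' not in im:
        T=np.eye(4);T[:3,:3]=R.from_rotvec(s['tool_rot']).as_matrix();T[:3,3]=s['position'];im['T']=T@im['T_tool_cam']
    np.savez('pics/'+f+'.npz',**{k:im[k] for k in('pixels','fx','fy','cx','cy','T')})
    return im
def load(f): return dict(np.load('pics/'+f+'.npz'))
def ray(im,u,v):
    d=np.array([(u-im['cx'])/im['fx'],(v-im['cy'])/im['fy'],1.]);return im['T'][:3,3],im['T'][:3,:3]@d
def onz(im,u,v,z):
    o,d=ray(im,u,v);return o+d*(z-o[2])/d[2]
def tri(*obs):
    A=0;b=0
    for im,u,v in obs:
        o,d=ray(im,u,v);d=d/np.linalg.norm(d);P=np.eye(3)-np.outer(d,d);A=A+P;b=b+P@o
    return np.linalg.solve(A,b)
def proj(im,p):
    c=np.linalg.inv(im['T'])@np.r_[p,1];return im['fx']*c[0]/c[2]+im['cx'],im['fy']*c[1]/c[2]+im['cy']
E
python3 - <<'E'
from h import *
for n in('scene','top'):
    im=snap(n,n+'0');print(n,im['T'].round(3).tolist(),im['fx'],im['cx'],im['cy'])
s=ctrl.get_state();print({k:np.round(v,3).tolist() for k,v in s.items()});print(R.from_rotvec(s['tool_rot']).as_matrix().round(3))
E
```

```text
pics
scene [[0.997, 0.057, -0.048, 0.589], [0.071, -0.536, 0.841, -0.969], [0.023, -0.842, -0.539, 0.668], [0.0, 0.0, 0.0, 1.0]] 433.53036053033765 283.6410305347288 204.1955488472343
top [[0.029, -0.995, 0.09, 0.424], [-0.999, -0.03, -0.012, -0.039], [0.015, -0.09, -0.996, 1.07], [0.0, 0.0, 0.0, 1.0]] 419.1847717860298 276.8501864398039 215.91771515728303
{'time': 0.1, 'joint_positions': [1.196, 0.322, -0.07, 1.452, 0.023, 1.371, -0.057], 'qd': [0.0, -0.001, 0.002, -0.004, 0.001, -0.001, -0.0], 'joint_torque': [-0.001, -49.257, -0.406, -31.34, -0.064, 0.039, 0.0], 'position': [0.246, -0.601, 0.222], 'tool_rot': [-3.081, -0.607, 0.001], 'ft_force': [0.56, 0.926, 0.416], 'torque': [0.008, 0.023, 0.039], 'grip_force': 0.0, 'grip_width': 1.001}
[[ 0.925  0.379 -0.001]
 [ 0.379 -0.925  0.002]
 [-0.    -0.002 -1.   ]]
```

View pics/scene0.png

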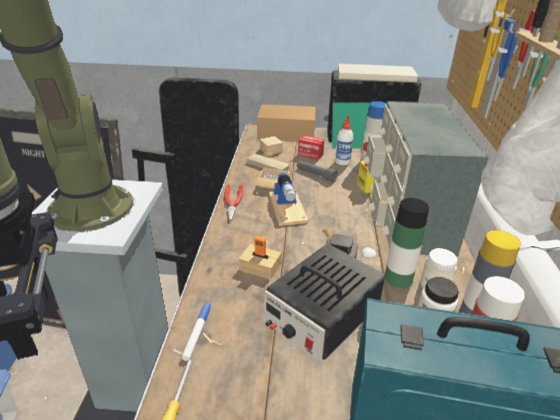

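View pics/top0.png

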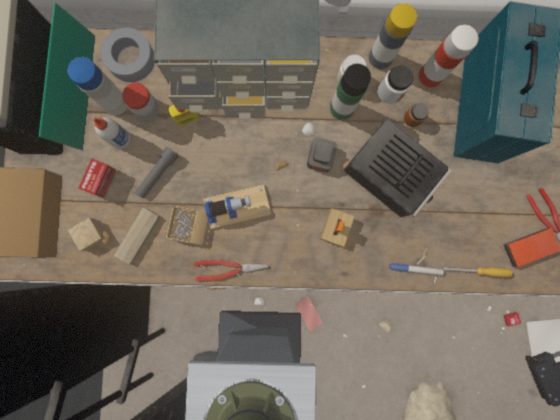

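The scene view shows the orange tab at about (260,246) and the bracket at about (287,195). In the top view the tab is at about (340,228) and the bracket at about (237,207), with its axle end pointing right (world -y). I'll measure both from colour masks and enlarged crops.

Run:
```python
from h import *
t=load('top0');s=load('scene0')
def crop(im,x,y,w,h,k):return cv2.resize(im['pixels'][y:y+h,x:x+w,::-1],(w*k,h*k),interpolation=cv2.INTER_CUBIC)
a=crop(t,195,175,100,75,4);b=crop(t,300,190,100,75,4);c=crop(s,240,160,100,75,4);d=crop(s,215,220,100,75,4)
cv2.imwrite('pics/mos.png',np.vstack([np.hstack([a,b]),np.hstack([c,d])]))
def comp(im,lo,hi,box):
    x,y,w,h=box
    hsv=cv2.cvtColor(im['pixels'],cv2.COLOR_RGB2HSV);m=cv2.inRange(hsv,lo,hi);k=np.zeros_like(m);k[y:y+h,x:x+w]=m[y:y+h,x:x+w]
    n,l,st,ce=cv2.connectedComponentsWithStats(k)
    for i in range(1,n):
        if st[i,4]>8:
            pts=np.argwhere(l==i)[:,::-1].astype(np.float32);print(st[i].tolist(),ce[i].round(1),cv2.minAreaRect(pts))
O=((5,190,150),(16,255,255));B=((100,120,40),(125,255,255))
print('top or');comp(t,*O,(315,205,50,45));print('sc or');comp(s,*O,(240,230,40,30))
print('top bl');comp(t,*B,(195,175,100,75));print('sc bl');comp(s,*B,(265,165,40,50))
W=((12,60,120),(25,190,255))
print('top wood holder');comp(t,*W,(315,200,50,60));print('brk');comp(t,*W,(195,180,85,50))
```

```text
top or
sc or
[255, 239, 10, 17, 100] [260.2 248. ] ((259.9234924316406, 246.99411010742188), (9.050187110900879, 15.492693901062012), 4.398705005645752)
top bl
[227, 199, 3, 8, 11] [228.  202.1] ((228.06759643554688, 202.4053955078125), (7.069156646728516, 1.3151919841766357), 80.53767395019531)
[206, 203, 3, 10, 21] [207.  207.8] ((207.0, 207.5), (9.0, 2.0), 90.0)
sc bl
[279, 174, 8, 4, 12] [281.8 174.8] ((282.1120910644531, 174.59481811523438), (1.9695967435836792, 7.615774154663086), 66.80140686035156)
[274, 182, 22, 22, 154] [280.9 194. ] ((283.60003662109375, 192.8000030517578), (22.76839828491211, 17.076295852661133), 71.56504821777344)
top wood holder
[353, 203, 12, 6, 43] [359.4 206.5] ((358.5, 205.5), (5.0, 11.0), 90.0)
[315, 205, 50, 55, 1951] [337.2 232.6] ((339.5, 232.0), (54.0, 49.0), 90.0)
brk
[222, 180, 9, 4, 20] [226.1 181. ] ((225.90000915527344, 180.7000274658203), (7.602630138397217, 3.130495071411133), 26.56505012512207)
[275, 180, 5, 10, 23] [277.5 184.4] ((277.0, 184.5), (9.0, 4.0), 90.0)
[195, 184, 76, 45, 1268] [242.  204.5] ((232.68638610839844, 206.4567413330078), (33.519378662109375, 71.85706329345703), 76.93067932128906)
[271, 200, 9, 7, 41] [275.2 203.4] ((274.8999938964844, 203.30001831054688), (9.486831665039062, 5.0596442222595215), 18.434947967529297)
[195, 205, 12, 25, 265] [200.  217.8] ((200.5, 217.0), (24.0, 11.0), 90.0)
[219, 208, 61, 22, 354] [264.1 223. ] ((249.0, 218.5), (21.0, 60.0), 90.0)
```

View pics/mos.png

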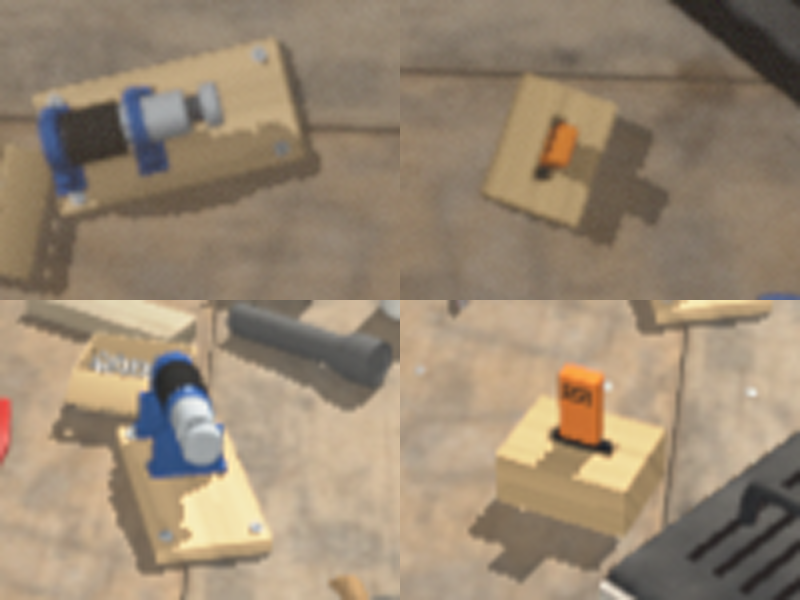

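The mosaic shows the bracket base corners, axle collar and groove, and the holder top with its tab. In mosaic coordinates the base corners are (36,97), (275,40), (315,160), (65,215), and the collar end is near (220,105). The holder-top corners, relative to their own panel, are (125,73), (217,104), (180,228), (85,190).

Run:
```python
from h import *
t=load('top0');s=load('scene0')
f=lambda x0,y0,p:(x0+(p[0]-1.5)/4,y0+(p[1]-1.5)/4)
H=np.array([onz(t,*f(300,190,p),.034) for p in[(125,73),(217,104),(180,228),(85,190)]])
Bc=np.array([onz(t,*f(195,175,p),.012) for p in[(36,97),(275,40),(315,160),(65,215)]])
Hs=np.array([onz(s,*f(215,220,p),.034) for p in[(145-0,95),(265,130),(228,192),(98,158)]])
for n,c in(('H',H),('B',Bc),('Hs',Hs)):
    print(n,c.mean(0).round(4),[np.linalg.norm(c[i]-c[(i+1)%4]).round(4) for i in range(4)],[np.degrees(np.arctan2(*(c[(i+1)%4]-c[i])[1::-1])).round(1) for i in range(4)])
# tab top center
tt=f(300,190,(166,134));st=f(215,220,(180,71))
p=tri((t,*tt),(s,*st));print('tabtop',p.round(4),onz(t,*tt,.083),proj(t,p),tt,proj(s,p),st)
# axle: top silhouette edges at crop: collar centre, ear-centre
for q in[(210,105),(165,114),(195,108)]:print('axle',onz(t,*f(195,175,q),.06).round(4))
# collar end face centre in scene crop ~ (206,147)
print(tri((t,*f(195,175,(218,103))),(s,*f(240,160,(206,146)))).round(4))
```

```text
H [ 0.4957 -0.2034  0.034 ] [np.float64(0.0603), np.float64(0.0807), np.float64(0.0631), np.float64(0.0772)] [np.float64(-107.0), np.float64(164.2), np.float64(69.8), np.float64(-17.8)]
B [0.5411 0.0472 0.012 ] [np.float64(0.1559), np.float64(0.081), np.float64(0.1614), np.float64(0.0774)] [np.float64(-74.7), np.float64(-160.0), np.float64(104.2), np.float64(16.2)]
Hs [ 0.4961 -0.2011  0.034 ] [np.float64(0.0777), np.float64(0.0583), np.float64(0.0788), np.float64(0.0628)] [np.float64(-19.3), np.float64(-106.1), np.float64(164.0), np.float64(72.8)]
tabtop [ 0.4978 -0.2036  0.0876] [ 0.50121049 -0.20392787  0.083     ] (np.float64(341.3066626919417), np.float64(224.4394404168248)) (341.125, 223.125) (np.float64(261.03234977715346), np.float64(237.26736862461541)) (259.625, 237.375)
axle [0.5503 0.0214 0.06  ]
axle [0.544  0.0485 0.06  ]
axle [0.5482 0.0304 0.06  ]
[0.552  0.0165 0.0635]
```

```bash
python3 -m crank '[[[32,-23,0,0,-1],[32,-23,0,0,-1],[32,-23,0,0,-1],[32,-23,0,0,-1],[32,-23,0,0,-1],[32,-23,0,0,-1],[32,-23,0,0,-1],[32,-23,0,0,-1],[32,-23,0,0,-1],[32,-23,0,0,-1]]]' 30
python3 -m crank '[[[32,-23,0,0,-1],[30,-20,0,0,-1],[0,0,0,0.117,-1],[0,0,0,0.117,-1],[0,0,0,0.117,-1],[0,0,0,0.117,-1],[0,0,0,0.117,-1],[0,0,0,0.117,-1],[0,0,0,0,-1],[0,0,0,0,-1]]]'
python3 - <<'E'
from h import *
s=ctrl.get_state();print(s['position'],R.from_rotvec(s['tool_rot']).as_matrix().round(3))
im=snap('wrist','w1');print(im['T'].round(3).tolist(),im['fx']);print(proj(im,[.496,-.2025,.034]),proj(im,[.499,-.2035,.083]))
E
```

```text
time: 0.93
position: [0.4557, -0.2655, 0.2223]
tool_rot: [3.082, 0.607, -0.001]
ft_force: [0.2, -0.6, -0.4]
grip_width: 1.001
grip_force: 0.0
time: 1.77
position: [0.4961, -0.204, 0.2222]
tool_rot: [-3.104, 0.485, 0.001]
ft_force: [0.0, 0.4, 0.2]
grip_width: 1.001
grip_force: 0.0
[ 0.49613947 -0.20395623  0.22220604] [[ 0.952 -0.305 -0.001]
 [-0.305 -0.952  0.   ]
 [-0.001  0.    -1.   ]]
[[-0.304, -0.908, -0.288, 0.574], [-0.953, 0.29, 0.093, -0.229], [-0.001, 0.302, -0.953, 0.384], [0.0, 0.0, 0.0, 1.0]] 298.97785039685607
(np.float64(277.80941107209475), np.float64(184.14267428545472)) (np.float64(277.6185163388391), np.float64(192.0018443508779))
```

View pics/w1.png

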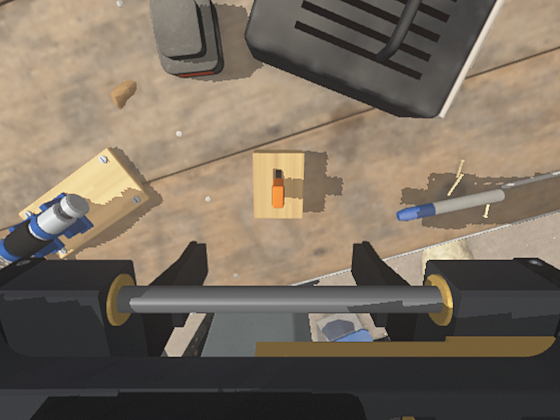

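The wrist view shows the holder squarely aligned at (278,184), the tab at (278,190), and the bracket axle at lower left, with its collar end near (73,206). I'll refine the tab from its mask, and take the groove and axle from this view too.

Run:
```python
from h import *
im=load('w1');hsv=cv2.cvtColor(im['pixels'],cv2.COLOR_RGB2HSV)
m=cv2.inRange(hsv,(3,170,100),(16,255,255));m[:150]=0;m[220:]=0;m[:,:260]=0;m[:,300:]=0
for v in range(165,215,2):
    x=np.where(m[v])[0]
    if len(x):print(v,x.min(),x.max(),end='; ')
ys,xs=np.where(m>0)
c=np.array([onz(im,u,v,.083) for u,v in((xs.min(),ys.max()+.5),(xs.max(),ys.max()+.5))]);print('\nrear edge of top',c.round(4))
w=cv2.inRange(hsv,(10,40,110),(28,200,255));w[:140]=0;w[230:]=0;w[:,:245]=0;w[:,315:]=0
n,l,st,ce=cv2.connectedComponentsWithStats(w);i=1+st[1:,4].argmax();print(st[i],ce[i])
x,y,ww,h=st[i,:4]
for u,v in((253,153),(304,153),(254,218),(304,218)):print(onz(im,u,v,.034).round(4))
o=im['pixels'][170:260,0:130,::-1];cv2.imwrite('pics/c1.png',cv2.resize(np.hstack([o,im['pixels'][145:235,240:320,::-1]]),None,fx=3.5,fy=3.5,interpolation=cv2.INTER_CUBIC))
```

```text
179 274 282; 181 273 282; 183 273 282; 185 273 282; 187 273 283; 189 273 283; 191 273 283; 193 273 283; 195 273 283; 197 273 283; 199 273 282; 201 273 282; 203 273 282; 205 273 282; 207 275 281; 
rear edge of top [[ 0.4844 -0.1937  0.083 ]
 [ 0.4812 -0.2037  0.083 ]]
[ 245  140   70   90 6045] [280.21323408 185.9573201 ]
[ 0.54   -0.1864  0.034 ]
[ 0.522  -0.2428  0.034 ]
[ 0.464  -0.1612  0.034 ]
[ 0.4451 -0.2203  0.034 ]
```

View pics/c1.png

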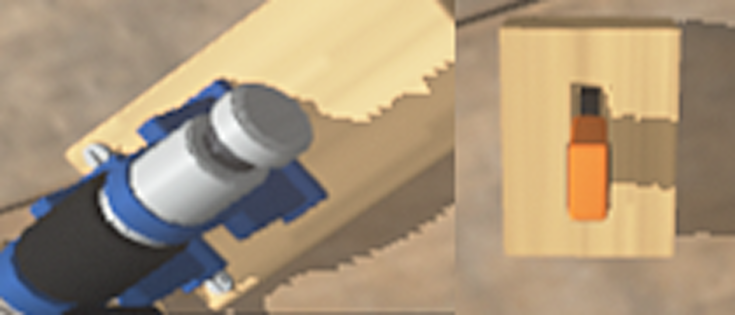

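```bash
python3 -m crank '[[[-2,-1,35,0,-1],[0,0,40,0,-1],[0,0,40,0,-1],[0,0,30,0,-1],[0,0,20,0,-1],[0,0,10,0,-1],[0,0,0,0,-1],[0,0,0,0,-1]]]' 40
python3 -m crank '[[[0,0,0,0,1],[0,0,0,0,1],[0,0,0,0,1],[0,0,0,0,1],[0,0,0,0,1],[0,0,0,0,1],[0,0,0,0,1],[0,0,0,0,1],[0,0,0,0,1]]]' 40
```

```text
time: 2.48
position: [0.4952, -0.2026, 0.0481]
tool_rot: [-3.103, 0.488, -0.001]
ft_force: [-0.1, 0.4, 0.5]
grip_width: 1.001
grip_force: 0.0
time: 3.23
position: [0.4947, -0.2025, 0.0475]
tool_rot: [3.103, -0.49, -0.0]
ft_force: [1.0, -0.1, -0.1]
grip_width: 0.401
grip_force: 0.0
```

```bash
python3 -m crank '[[[0,0,0,0,1],[0,0,0,0,1],[0,0,0,0,1],[0,0,0,0,1],[0,0,0,0,1],[0,0,0,0,1],[0,0,0,0,1],[0,0,0,0,1],[0,0,0,0,1]]]' 40
```

```text
time: 3.98
position: [0.4947, -0.2025, 0.0475]
tool_rot: [3.103, -0.49, -0.0]
ft_force: [1.3, -0.2, -1.0]
grip_width: 0.137
grip_force: 40.0
```

```bash
python3 -m crank '[[[0,0,-10,0,1],[0,0,-15,0,1],[0,0,-20,0,1],[0,0,-20,0,1],[0,0,-20,0,1],[0,0,-20,0,1],[0,0,-20,0,1],[0,0,0,0,1],[0,0,0,0,1]]]'
python3 - <<'E'
from h import *
im=snap('wrist','w2');s=snap('scene','s2')
o=im['pixels'][120:330,200:360,::-1];p=s['pixels'][150:290,200:340,::-1]
a=cv2.resize(o,None,fx=2.5,fy=2.5);b=cv2.resize(p,None,fx=2.85,fy=2.85)
b=cv2.copyMakeBorder(b,0,a.shape[0]-b.shape[0],0,0,cv2.BORDER_CONSTANT);cv2.imwrite('pics/c2.png',np.hstack([a,b]))
print(ctrl.get_state()['position'],ctrl.get_state()['grip_width'])
E
```

```text
time: 4.73
position: [0.4956, -0.2028, 0.1742]
tool_rot: [3.102, -0.49, 0.005]
ft_force: [-0.3, -0.2, -1.4]
grip_width: 0.135
grip_force: 40.0
[ 0.49415809 -0.20230424  0.17186027] 0.13418441507965392
```

View pics/c2.png

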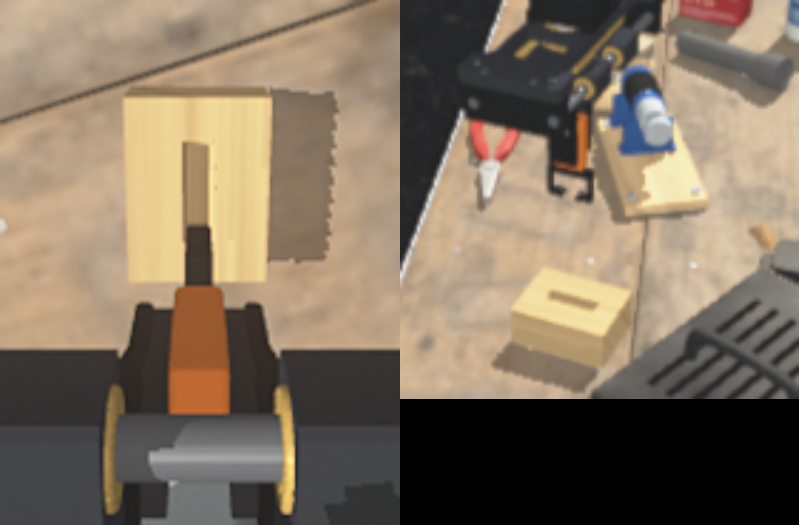

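The clip hangs straight in the fingers, the holder slot is empty, and nothing else has moved. I'll take the axle end from the views and plan the transfer.

Run:
```python
from h import *
t=load('top0');s=load('scene0');w=load('w1')
e=tri((w,267/3.5,170+132/3.5),(s,240+(206-1.5)/4,160+(146-1.5)/4));print('end face',e.round(4))
print('w onz',onz(w,267/3.5,170+132/3.5,.06).round(4),'s',onz(s,240+204.5/4,160+144.5/4,.06).round(4))
# axle silhouettes in w1 crop: shaft edges near ear and near groove -> mid
for q in[(160,190),(195,160),(228,148)]:print(onz(w,q[0]/3.5,170+q[1]/3.5,.06).round(4))
# base corners in w1 (full image)
for q in[(107,149),(154,193)]:print('base far',onz(w,*q,.012).round(4))
for q in[(36+195*0,97)]:pass
# edges of axle in top: fit line via bright mask
hsv=cv2.cvtColor(t['pixels'],cv2.COLOR_RGB2HSV);m=cv2.inRange(hsv,(0,0,110),(180,60,255));k=np.zeros_like(m);k[190:215,228:252]=m[190:215,228:252]
n,l,st,ce=cv2.connectedComponentsWithStats(k)
for i in range(1,n):
  if st[i,4]>10:print(st[i],ce[i].round(1),onz(t,*ce[i],.06).round(4), onz(t,*ce[i],.07).round(4))
```

```text
end face [0.5491 0.0203 0.0619]
w onz [0.5453 0.0222 0.06  ] s [0.5526 0.0226 0.06  ]
[0.5382 0.066  0.06  ]
[0.5439 0.0495 0.06  ]
[0.5443 0.037  0.06  ]
base far [ 0.5971 -0.0144  0.012 ]
base far [ 0.5284 -0.0457  0.012 ]
[244 195   7  12  59] [247.1 200.5] [0.5512 0.0215 0.06  ] [0.55   0.0209 0.07  ]
[228 196  15  16 135] [235.7 202.7] [0.545  0.0489 0.06  ] [0.5438 0.048  0.07  ]
```

```bash
python3 -m crank '[[[-2,-15,0,0,1],[-3,-30,0,0,1],[-3,-35,0,0,1],[-3,-35,0,0,1],[-3,-35,0,0,1],[-3,-35,0,0,1],[-3,-30,0,0,1],[-3,-25,0,0,1],[0,0,0,-0.096,1],[0,0,0,-0.096,1]]]'
python3 -m crank '[[[0,0,0,-0.096,1],[0,0,0,-0.096,1],[0,0,0,-0.096,1],[0,0,5,-0.096,1],[0,0,10,0,1],[0,0,0,0,1],[0,0,0,0,1],[0,0,0,0,1]]]'
python3 - <<'E'
from h import *
s=ctrl.get_state();print(s['position'],R.from_rotvec(s['tool_rot']).as_matrix().round(3),s['ft_force'])
im=snap('wrist','w3');s=snap('scene','s3')
o=im['pixels'][100:330,160:400,::-1];p=s['pixels'][120:270,210:360,::-1]
a=cv2.resize(o,None,fx=2,fy=2,interpolation=2);b=cv2.resize(p,None,fx=2.1,fy=2.1)
b=cv2.copyMakeBorder(b,0,a.shape[0]-b.shape[0],0,0,cv2.BORDER_CONSTANT);cv2.imwrite('pics/c3.png',np.hstack([a,b]))
E
```

```text
time: 5.67
position: [0.5459, 0.0357, 0.171]
tool_rot: [-3.136, 0.176, 0.004]
ft_force: [-0.5, -1.5, 0.5]
grip_width: 0.134
grip_force: 40.0
time: 6.33
position: [0.5465, 0.0329, 0.157]
tool_rot: [-3.115, -0.409, 0.002]
ft_force: [0.8, 0.4, 0.3]
grip_width: 0.135
grip_force: 40.0
[0.54648445 0.03288407 0.15697469] [[ 0.966  0.258 -0.001]
 [ 0.258 -0.966  0.   ]
 [-0.001 -0.    -1.   ]] [0.80981069 0.40944151 0.30472611]
```

View pics/c3.png

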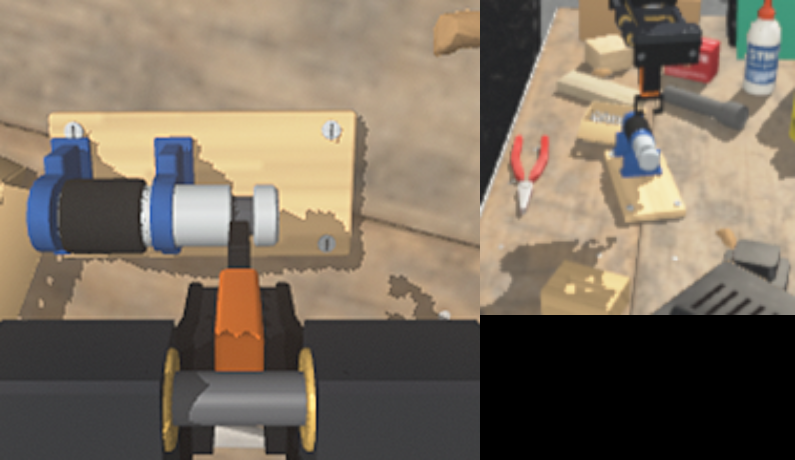

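The wrist view shows the axle square to the image. The groove is at about u=242 and the clip arm at about u=240 in the crop, so they nearly line up. I'll measure the offsets of both in the tool frame.

Run:
```python
from h import *
im=load('w3');px=im['pixels'].astype(int);hsv=cv2.cvtColor(im['pixels'],cv2.COLOR_RGB2HSV)
Tt=np.eye(4);Tt[:3,:3]=np.array([[.966,.258,-.001],[.258,-.966,0],[-.001,0,-1]]);Tt[:3,3]=[.5465,.0329,.157]
tool=lambda p:(Tt[:3,:3].T@(p-Tt[:3,3])*1000).round(1)
m=(hsv[...,1]<45)&(hsv[...,2]>80)
for u in(252,258,264,270,290,293,296):
    v=np.where(m[180:240,u])[0]+180
    a=ray(im,u,v.min()-.5);b=ray(im,u,v.max()+.5)
    d=a[1]/np.linalg.norm(a[1])+b[1]/np.linalg.norm(b[1]);P=a[0]+d*(.06-a[0][2])/d[2]
    # angular width -> radius check
    ang=np.arccos(np.dot(a[1],b[1])/np.linalg.norm(a[1])/np.linalg.norm(b[1]))
    print(u,v.min(),v.max(),'axis tool',tool(P),'diam',(2*np.linalg.norm(P-a[0])*np.sin(ang/2)*1000).round(1))
for v in(195,200,205,208,210):print(v,hsv[v,270:302,2].tolist())
print('orange');o=cv2.inRange(hsv,(3,150,60),(18,255,255));o[:, :255]=0;o[:,300:]=0
for v in range(228,262,3):
    x=np.where(o[v])[0]
    if len(x):print(v,x.min(),x.max(),end=';')
print();print(hsv[206:242,279,2].tolist(),hsv[206:242,279,1].tolist())
for u,v,z in((279.7,211.5,.1195),(279.7,234,.1485)):print('clip',tool(onz(im,u,v,z)))
for u in(275,276,286,287):print('groove edge',u,tool(onz(im,u,200,.069)),tool(onz(im,u,200,.074)))
```

```text
252 192 222 axis tool [ -0.2 -25.4  97. ] diam 28.1
258 192 222 axis tool [ -0.2 -19.9  97. ] diam 28.1
264 192 222 axis tool [ -0.2 -14.5  97. ] diam 28.1
270 192 222 axis tool [-0.1 -9.  97. ] diam 28.1
290 193 222 axis tool [-0.6  9.1 97. ] diam 27.2
293 193 222 axis tool [-0.6 11.8 97. ] diam 27.2
296 193 222 axis tool [-0.6 14.5 97. ] diam 27.2
195 [192, 193, 195, 191, 160, 152, 229, 237, 232, 231, 232, 231, 232, 231, 232, 234, 224, 190, 193, 194, 194, 194, 193, 195, 193, 197, 186, 141, 127, 205, 236, 231]
200 [218, 218, 219, 220, 191, 124, 63, 75, 91, 100, 98, 98, 97, 96, 95, 90, 125, 200, 224, 218, 218, 218, 217, 218, 218, 220, 220, 181, 117, 190, 248, 240]
205 [224, 224, 226, 226, 200, 127, 68, 82, 93, 96, 106, 108, 106, 106, 104, 99, 131, 203, 228, 226, 224, 224, 225, 224, 225, 225, 231, 213, 133, 177, 211, 155]
208 [224, 224, 226, 226, 196, 124, 70, 83, 101, 111, 108, 109, 108, 108, 106, 102, 122, 189, 228, 226, 224, 223, 223, 224, 224, 224, 229, 213, 130, 148, 177, 176]
210 [220, 219, 222, 225, 187, 93, 60, 71, 80, 79, 80, 78, 77, 83, 97, 99, 119, 190, 226, 220, 219, 218, 219, 219, 218, 220, 224, 204, 128, 147, 180, 175]
orange
234 273 285;237 270 288;240 270 288;243 269 289;246 269 289;249 269 289;252 268 290;255 268 290;258 268 290;261 268 290;
[100, 113, 111, 105, 79, 58, 61, 62, 60, 62, 60, 61, 59, 59, 60, 58, 62, 66, 63, 61, 64, 63, 60, 62, 62, 61, 58, 52, 153, 203, 193, 193, 192, 193, 192, 192] [5, 5, 2, 7, 16, 53, 46, 45, 38, 41, 38, 38, 43, 39, 38, 35, 37, 23, 32, 38, 32, 36, 34, 37, 33, 33, 22, 44, 167, 188, 185, 185, 185, 186, 185, 186]
clip [15.4 -0.3 37.5]
clip [10.5 -0.3  8.5]
groove edge 275 [ 9.1 -4.4 88. ] [10.5 -4.3 83. ]
groove edge 276 [ 9.1 -3.5 88. ] [10.5 -3.4 83. ]
groove edge 286 [ 9.1  5.2 88. ] [10.5  5.1 83. ]
groove edge 287 [ 9.1  6.1 88. ] [10.5  5.9 83. ]
```

```bash
python3 -m crank '[[[0.7,0.8,8,0,1],[0,0,15,0,1],[0,0,15,0,1],[0,0,5,0,1],[0,0,0,0,1],[0,0,0,0,1],[0,0,0,0,1]]]' 50
python3 -m crank '[[[0,0,1,0,1],[0,0,1,0,1],[0,0,1,0,1],[0,0,1,0,1],[0,0,1,0,1],[0,0,1,0,1],[0,0,0,0,1],[0,0,0,0,1]]]'
```

```text
time: 7.02
position: [0.5484, 0.0324, 0.1153]
tool_rot: [3.114, 0.412, 0.002]
ft_force: [0.2, -0.0, -0.4]
grip_width: 0.133
grip_force: 50.0
time: 7.68
position: [0.5476, 0.0323, 0.1084]
tool_rot: [3.114, 0.412, -0.0]
ft_force: [-0.5, -0.0, -0.1]
grip_width: 0.133
grip_force: 50.0
```

```bash
python3 -m crank '[[[0,0,1,0,1],[0,0,1,0,1],[0,0,1,0,1],[0,0,0,0,1],[0,0,0,0,1]]]'
python3 -m crank '[[[0,0,1,0,1],[0,0,1,0,1],[0,0,0,0,1],[0,0,0,0,1]]]'
```

```text
time: 8.1
position: [0.5477, 0.0323, 0.1054]
tool_rot: [3.114, 0.412, -0.0]
ft_force: [-0.3, 0.3, -1.0]
grip_width: 0.133
grip_force: 50.0
time: 8.43
position: [0.5476, 0.0323, 0.1034]
tool_rot: [3.114, 0.412, -0.0]
ft_force: [0.4, 0.5, 0.5]
grip_width: 0.131
grip_force: 50.0
```

No force, and already below shaft height, so the toes are inside the groove. I'll push on in small steps.

```bash
python3 -m crank '[[[0,0,1,0,1],[0,0,1,0,1],[0,0,0,0,1],[0,0,0,0,1]]]'
python3 -m crank '[[[0,0,1,0,1],[0,0,1,0,1],[0,0,0,0,1],[0,0,0,0,1]]]'
```

```text
time: 8.77
position: [0.5478, 0.0322, 0.1023]
tool_rot: [3.114, 0.411, 0.0]
ft_force: [-2.3, -0.7, 4.5]
grip_width: 0.137
grip_force: 50.0
time: 9.1
position: [0.5481, 0.0321, 0.101]
tool_rot: [3.113, 0.411, 0.001]
ft_force: [-3.3, -0.5, 8.7]
grip_width: 0.132
grip_force: 50.0
```

```bash
python3 -m crank '[[[-0.7,0,0.5,0,1],[0,0,0.5,0,1],[0,0,0,0,1],[0,0,0,0,1]]]'
python3 -m crank '[[[0,0,1,0,1],[0,0,1,0,1],[0,0,0,0,1],[0,0,0,0,1]]]'
```

```text
time: 9.43
position: [0.548, 0.032, 0.1005]
tool_rot: [3.113, 0.411, 0.003]
ft_force: [-2.3, -0.4, 10.1]
grip_width: 0.131
grip_force: 50.0
time: 9.77
position: [0.5478, 0.0319, 0.0977]
tool_rot: [3.114, 0.411, 0.002]
ft_force: [-1.8, -0.7, 6.0]
grip_width: 0.133
grip_force: 50.0
```

```bash
python3 -m crank '[[[-0.3,0,1,0,1],[0,0,1,0,1],[0,0,1,0,1],[0,0,0,0,1],[0,0,0,0,1]]]'
python3 -m crank '[[[0,0,1,0,1],[0,0,1,0,1],[0,0,1,0,1],[0,0,0,0,1],[0,0,0,0,1]]]'
```

```text
time: 10.18
position: [0.547, 0.0321, 0.093]
tool_rot: [-3.114, -0.412, -0.001]
ft_force: [2.0, 0.4, -2.8]
grip_width: 0.136
grip_force: 50.0
time: 10.6
position: [0.5464, 0.0322, 0.0897]
tool_rot: [-3.114, -0.412, 0.001]
ft_force: [2.2, 1.3, -7.7]
grip_width: 0.133
grip_force: 50.0
```

```bash
python3 -m crank '[[[0.4,0,1,0,1],[0,0,1,0,1],[0,0,0,0,1],[0,0,0,0,1]]]'
python3 -m crank '[[[0,0,1,0,1],[0,0,1,0,1],[0,0,0,0,1],[0,0,0,0,1]]]'
```

```text
time: 10.93
position: [0.5468, 0.0321, 0.0882]
tool_rot: [-3.114, -0.412, 0.001]
ft_force: [1.5, 0.3, -6.5]
grip_width: 0.131
grip_force: 50.0
time: 11.27
position: [0.5471, 0.032, 0.0867]
tool_rot: [3.114, 0.411, -0.0]
ft_force: [0.0, 0.7, -3.0]
grip_width: 0.134
grip_force: 50.0
```

```bash
python3 -m crank '[[[0,0,1,0,1],[0,0,0,0,1],[0,0,0,0,1]]]'
python3 -m crank '[[[0,0,1,0,1],[0,0,0,0,1],[0,0,0,0,1]]]'
```

```text
time: 11.52
position: [0.5474, 0.032, 0.0861]
tool_rot: [3.114, 0.411, 0.001]
ft_force: [-0.3, 0.6, 2.1]
grip_width: 0.133
grip_force: 50.0
time: 11.77
position: [0.5479, 0.0321, 0.086]
tool_rot: [3.114, 0.411, 0.002]
ft_force: [-2.7, -1.7, 7.0]
grip_width: 0.134
grip_force: 50.0
```

Seated: the push rises sharply at TCP z=0.086, as expected for home. I'll ease off, release, rise clear and check.

```bash
python3 -m crank '[[[0,0,-1,0,1],[0,0,-0.5,0,1],[0,0,0,0,1],[0,0,0,0,-1],[0,0,0,0,-1],[0,0,0,0,-1],[0,0,0,0,-1],[0,0,0,0,-1],[0,0,0,0,-1],[0,0,0,0,-1]]]'
python3 -m crank '[[[0,0,0,0,-1],[0,0,0,0,-1],[0,0,0,0,-1],[0,0,0,0,-1],[0,0,-10,0,-1],[0,0,-20,0,-1],[0,0,-30,0,-1],[0,0,-30,0,-1],[0,0,-30,0,-1],[0,0,0,0,-1]]]'
python3 -m crank '[[[0,0,0,0,-1],[0,0,0,0,-1],[0,0,0,0,-1],[0,0,0,0,-1]]]'
python3 - <<'E'
from h import *
im=snap('wrist','w4');s=snap('scene','s4')
o=im['pixels'][100:330,160:400,::-1];p=s['pixels'][140:240,230:330,::-1]
a=cv2.resize(o,None,fx=1.6,fy=1.6,interpolation=2);b=cv2.resize(p,None,fx=3.68,fy=3.68,interpolation=2)
cv2.imwrite('pics/c4.png',np.hstack([a,b]))
# tab top face centre
print(proj(im,[.5478,.0321,.122]),proj(s,[.5478,.0321,.122]),proj(s,[.5478,.0321,.06]))
E
```

```text
time: 12.6
position: [0.5471, 0.0321, 0.086]
tool_rot: [3.114, 0.412, -0.0]
ft_force: [0.1, -0.0, 0.1]
grip_width: 0.581
grip_force: 0.0
time: 13.43
position: [0.5508, 0.0329, 0.2134]
tool_rot: [3.112, 0.412, 0.017]
ft_force: [1.4, -0.8, 0.4]
grip_width: 0.997
grip_force: 0.0
time: 13.77
position: [0.5463, 0.032, 0.2047]
tool_rot: [-3.114, -0.412, 0.004]
ft_force: [0.6, 0.9, -0.3]
grip_width: 0.997
grip_force: 0.0
(np.float64(280.44311162240786), np.float64(210.00872369094859)) (np.float64(290.2528266282225), np.float64(174.0084026775447)) (np.float64(289.5445770933448), np.float64(194.18873177787768))
```

View pics/c4.png

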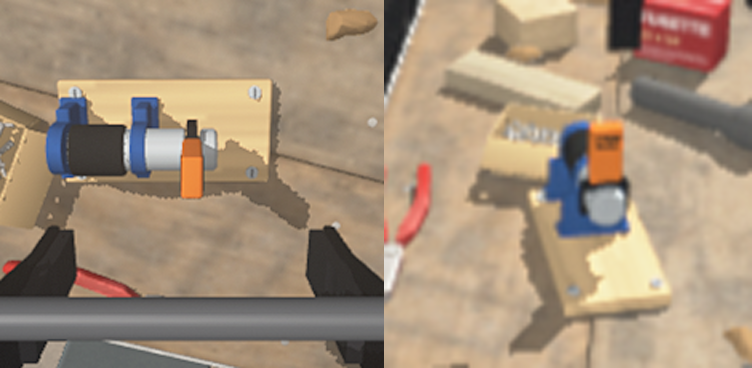

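The clip sits upright in the groove against the collar, with the tab at (192,168) in the wrist crop and (606,150) in the scene crop. The fingers are clear of it. Handing in.

```bash
python3 -c "
from bench import job
print(job.close_job())"
```

```text
the job is handed in; nothing more can be done
None
```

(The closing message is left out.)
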